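Fill the table caddy by colour

TASK

Get the caddy ready for the table: of the things standing scattered on the black cooktop in front of you (not those on the ledge and counters behind it), set the small jar with the red cap, the small jar with the teal cap, the white-lidded tub and the wooden toothpick cup upright in the caddy, each standing on the floor of the pocket of its own colour (red, teal, white, wood). Leave the two black-capped jars beside them standing where they are, whatever the colour of their labels.

Things in the scene. Friction and masses are not known exactly. Their poses are not given: they have to be found in the camera images.
- jar_red: clear spice jar with a RED screw cap (pale spice, white label), 44 mm diameter, 108 mm tall; origin at the centre of its underside, z up. Loose; starts upright on the cooktop, weighs about 0.09 kg
- jar_teal: clear spice jar with a dark TEAL-green screw cap (pale brown spice), 41 mm diameter, 104 mm tall; origin at the centre of its underside, z up. Loose; starts upright on the cooktop, weighs about 0.09 kg
- tub_white: wider white-lidded tub with a white and green label, body 55 mm diameter, lid 58 mm, 92 mm tall; origin at the centre of its underside, z up. Loose; starts upright on the cooktop, weighs about 0.12 kg
- toothpick_cup: turned brown WOODEN cup full of toothpicks, 45 mm diameter; the wooden cup is 52 mm tall, the picks stand out to 70 mm and have no substance (grip the wooden cup); origin at the centre of its underside, z up. Loose; starts upright on the cooktop, weighs about 0.06 kg
- pocket_red: Red square pocket fixed in the dark steel caddy (fixed, 372 x 100 mm, wire end grips 25 mm high). Outside 82 x 82 mm, walls 3 mm thick, 22 mm high. Origin at the centre of its underside, 4 mm above the cooktop; inner floor 3 mm, rim 22 mm above the origin. x, y along its sides. The four pockets, in shuffled order, stand in one row along their y, centres 88 mm apart
- pocket_teal: Dark teal square pocket fixed in the dark steel caddy (fixed, 372 x 100 mm, wire end grips 25 mm high). Outside 82 x 82 mm, walls 3 mm thick, 22 mm high. Origin at the centre of its underside, 4 mm above the cooktop; inner floor 3 mm, rim 22 mm above the origin. x, y along its sides. The four pockets, in shuffled order, stand in one row along their y, centres 88 mm apart
- pocket_white: White square pocket fixed in the dark steel caddy (fixed, 372 x 100 mm, wire end grips 25 mm high). Outside 82 x 82 mm, walls 3 mm thick, 22 mm high. Origin at the centre of its underside, 4 mm above the cooktop; inner floor 3 mm, rim 22 mm above the origin. x, y along its sides. The four pockets, in shuffled order, stand in one row along their y, centres 88 mm apart
- pocket_wood: Brown wooden square pocket fixed in the dark steel caddy (fixed, 372 x 100 mm, wire end grips 25 mm high). Outside 82 x 82 mm, walls 3 mm thick, 22 mm high. Origin at the centre of its underside, 4 mm above the cooktop; inner floor 3 mm, rim 22 mm above the origin. x, y along its sides. The four pockets, in shuffled order, stand in one row along their y, centres 88 mm apart
- black_cap_a: look-alike that stays: clear spice jar with a BLACK cap and dark red label, 41 mm diameter, 108 mm tall; origin at the centre of its underside, z up. Loose; starts upright on the cooktop, weighs about 0.09 kg
- black_cap_b: look-alike that stays: clear spice jar with a BLACK cap and teal label, 44 mm diameter, 119 mm tall; origin at the centre of its underside, z up. Loose; starts upright on the cooktop, weighs about 0.09 kg
Things that resemble listed ones, but are neither listed nor needed, are in the scene too. Leave any purple look-alike of the jar_red alone. Leave any pink look-alike of the jar_teal alone.

How it is judged (in metres and radians):
At the end, for the whole second after the job is handed in: Each named thing stands in the pocket of its colour: within 30 mm of its centre in plan, underside less than 10 mm above the pocket's origin, upright to 0.12 rad, slower than 0.02 m/s; both black-capped jars within 30 mm of their starts and upright to 0.12 rad (horizontal distance between jar_red and pocket_red below 0.03 m and z of jar_red in the frame of pocket_red below 0.01 m and angle between each of jar_red, jar_teal, tub_white, toothpick_cup, black_cap_a, black_cap_b's own z axis and vertical below 0.12 rad and linear speed of each of jar_red, jar_teal, tub_white, toothpick_cup below 0.02 m/s and horizontal distance between jar_teal and pocket_teal below 0.03 m and z of jar_teal in the frame of pocket_teal below 0.01 m and horizontal distance between tub_white and pocket_white below 0.03 m and z of tub_white in the frame of pocket_white below 0.01 m and horizontal distance between toothpick_cup and pocket_wood below 0.03 m and z of toothpick_cup in the frame of pocket_wood below 0.01 m and distance of each of black_cap_a, black_cap_b from where it was at the start of the episode below 0.03 m); the robot touches nothing.
It fails at once if a black-capped look-alike jar was moved more than 40 mm from its place (distance of any of black_cap_a, black_cap_b from where it was at the start of the episode above 0.04 m).
It also fails if it takes over 99 s, if anything falls off the work surface, if the arm or the gripper's body presses on something with over 40 N, if the wrist force passes 120 N, or if a joint passes its speed limit or range.

ROBOT

A 6-joint arm with a two-finger parallel gripper is mounted at the origin on a cart in front of the work surface, level with it; the furniture and walls round the work are solid. World frame = base frame: x ahead of the robot, y to its left, z up, the work surface at z = 0. Lengths are in mm, angles in degrees, forces in N, time in s.
With the tool pointing down it reaches from about 300 to 850 mm from the base axis. Payload 4.2 kg.
Tool frame: the origin (TCP) lies at the very end of the fingers, on their centre line; the grasp point (between the pads) lies 19 mm behind it (env.tcp_to_grasp is the distance from the TCP to the grasp point, in mm); z points along the fingers, y is the line along which they close (so a half turn about z gives the same grasp; the last joint's range is limited). The gripper opens to 91 mm and grips with 3 to 60 N. Pads are 32 mm wide; open, the fingers measure 118 mm over their backs; the gripper's body (76 mm by 178 mm) begins 60 mm behind the grasp point.
Start: joints at [-77.75, 18.312, 89.639, -0, 72.044, -1.146], TCP at [133.216, -559.374, 187.176] pointing down, gripper open.
Joint ranges: [-177.97, 177.97], [-48.28, 115.42], [12.27, 149.76], [-77.06, 257.06], [2.81, 150.46], [-146.56, 146.56]. Speed limits (degrees/s): [147.25, 147.25, 180, 180, 180, 180].

INTERFACE

Orientations are given as [roll, pitch, yaw] about the fixed x, y, z axes, in that order (R = Rz(yaw) Ry(pitch) Rx(roll)).
In Python, from workcell import env gives the robot as it stands.
- The arm moves only by the tool move_arm, never from a script. Its argument "plan" is a list of rows, each a list of 3 entries, a list of its own where there are three numbers: the shift along the world's x, y, z in cm, then the turn about the world's z in degrees, then the closure, from 0 (fully open) to 1 (shut). In form: [[[x, y, z], turn, claw], ...]. A call has 1 to 5 rows; each row shifts and turns the commanded pose from where the row before left it; what a row does not reach is not made up. A row lasts 1/10 s, in which the tool goes at most 50 mm and 8.59 degrees, less where a joint would pass 70% of its speed; a pose out of reach is approached as far as the arm can. A call is refused whole if a number of a shift passes 5 or a number of a turn 8.59, either way. A call with a gripper value outside its range is refused whole. The fingers move at their own pace and stop on an object; "squeeze" is the grip in N (left out, the last holds). Time passes only in rows, so rows that do not move let the fingers close. It gives the time, the measured TCP pose, the force, the opening and the grip force at its end, in the units of the state.
- env.state(): the state, without advancing time (a new reading comes with each control period).
- env.grab_frame(name): name is "scene" or "top" or "wrist"; returns a dict with "frame" (384x512x3 uint8, red, green, blue), "z_map" (384x512 float32, mm along the optical axis (not along the pixel's ray), 0 where there is no reading), "fovy" (degrees; the focal length in pixels is half the picture's height over the tangent of half this angle, whatever the lens; pixels are square), "cx", "cy" (the principal point, pixels), "position" and "orientation" of the camera in the world. Camera axes: x right, y down, z forward; pixel columns grow to the right and rows downward; lengths in mm; the calibration is good to about 2 mm. A picture is of the moment at which its call begins.
- env.job_done(): hands the job in; it is judged then, once.
Trained networks look in a picture, given as the dict that the camera call returned (one of the last four; its "shot" number tells which), for a name from the list of things; names that differ only in an ending like _2 or _b are one class to them, and where a whole thing is asked for, a point or a joint stands for the part that bears it (a point fixed in the world has none). Each returns a list of dicts, best first, with "score" (0 to 1); they miss things now and then, are a little off and sometimes report something else, mostly with a low value. They report only what shows in the picture. A call takes as long as a camera call. They do not tell look-alikes from the thing itself.
- env.search_frame(picture, label): "point" ([column, row] in pixels, amid what is visible of it).
- env.landmark_of(picture, label): "point" ([column, row] in pixels: a listed point, or the origin of a listed thing).
The state is a dict: "time_s": time; "qpos": joint angles; "qvel": joint speeds; "effort": joint torques, N m; "ee_pos": TCP position; "ee_rot": TCP orientation; "force": force on the tool from outside, world axes, zero at the start; "torque": the same for the moment, N m; "gripper_width": finger opening in mm; "gripper_force": force on a finger pad.
Only numpy, scipy, OpenCV 4.12 (cv2) and the standard library are available. Lean on these libraries where they do the work, as an engineer would, in place of code of your own. Each camera call takes 0.05 s, during which the arm holds its last target. There are 200 camera calls.

## Working session

There is one attempt and no reset: what is moved stays moved. The work goes in short steps, Python scripts to look and compute and a tool call to move; the robot and the scene stay as the last step left them, time stands still between calls to the robot, and variables do not carry over. Pictures are saved under pics/ and viewed, at most 14 in all, crops included, and the job is handed in when it is done.

Besides the shell and the picture viewer there is one more tool, called after "Request:" as a command line: name --argument value ..., lists and objects as JSON in quotes. move_arm: Moves the arm, as the interface text tells. Its arguments: {"type":"object","properties":{"plan":{"type":"array","items":{"type":"array"}},"squeeze":{"type":"number"}},"required":["plan"]}

```bash
mkdir -p pics; ls; cat > h.py <<'E'
import numpy as np, cv2
from scipy.spatial.transform import Rotation as R
from workcell import env
def rot(o):
    o=np.array(o,float)
    return o if o.shape==(3,3) else R.from_euler('xyz',o,degrees=True).as_matrix()
def cloud(p):
    z=p['z_map'].astype(float);h,w=z.shape
    f=h/2/np.tan(np.radians(p['fovy'])/2)
    v,u=np.mgrid[:h,:w]
    c=np.stack([(u-p['cx'])/f*z,(v-p['cy'])/f*z,z],-1)
    P=c@rot(p['orientation']).T+np.array(p['position'])
    P[z==0]=np.nan
    return P
def save(p,n,s=1.5):
    cv2.imwrite('pics/'+n,cv2.resize(p['frame'][...,::-1],None,fx=s,fy=s,interpolation=cv2.INTER_CUBIC))
E
python3 - <<'E'
from h import *
for n in('top','scene'):
    p=env.grab_frame(n);print(n,p['position'],p['orientation'],p['fovy'],p['cx'],p['cy']);save(p,n+'0.png')
    np.savez(n+'0.npz',P=cloud(p),f=p['frame'])
    for l in('jar_red','jar_teal','tub_white','toothpick_cup','pocket_red','pocket_teal','pocket_white','pocket_wood','black_cap_a'):
        r=env.search_frame(p,l);P=cloud(p)
        print(l,[(np.round(q['point']).tolist(),round(q['score'],2),np.round(P[int(q['point'][1]),int(q['point'][0])]).tolist()) for q in r[:4]])
print(env.state()['time_s'])
E
```

```text
pics
top [ 315.36245797  -29.01411464 1322.77328935] [-169.29963114    0.18606587  -90.59218377] 49.96274500877352 261.868040177821 189.30782428655192
jar_red [([367.0, 180.0], 0.6, [573.0, -342.0, 107.0]), ([377.0, 205.0], 0.59, [497.0, -370.0, 108.0])]
jar_teal [([160.0, 184.0], 0.82, [568.0, 283.0, 90.0]), ([145.0, 207.0], 0.64, [496.0, 325.0, 105.0]), ([294.0, 164.0], 0.49, [647.0, -134.0, 7.0])]
tub_white [([249.0, 222.0], 0.62, [449.0, 15.0, 90.0]), ([220.0, 175.0], 0.41, [613.0, 109.0, 7.0])]
toothpick_cup [([298.0, 222.0], 0.61, [457.0, -139.0, 4.0])]
pocket_red [([218.0, 174.0], 0.79, [621.0, 116.0, 3.0])]
pocket_teal [([294.0, 166.0], 0.71, [640.0, -130.0, 11.0])]
pocket_white [([244.0, 168.0], 0.94, [636.0, 31.0, 8.0])]
pocket_wood [([269.0, 165.0], 0.79, [645.0, -52.0, 8.0])]
black_cap_a [([184.0, 220.0], 0.83, [457.0, 202.0, 120.0]), ([339.0, 222.0], 0.63, [447.0, -254.0, 108.0])]
scene [  6.05395359 766.86387649 911.24818305] [-131.75722747    0.51886509 -147.35991032] 44.074342268527815 257.2075624169606 191.29101839212333
jar_red [([300.0, 126.0], 0.85, [570.0, -340.0, 83.0]), ([243.0, 169.0], 0.74, [653.0, -148.0, 8.0]), ([326.0, 129.0], 0.53, [489.0, -365.0, 82.0])]
jar_teal [([181.0, 290.0], 0.76, [481.0, 340.0, 84.0])]
tub_white [([271.0, 216.0], 0.81, [438.0, 43.0, 76.0])]
toothpick_cup [([297.0, 190.0], 0.84, [450.0, -115.0, 42.0]), ([299.0, 127.0], 0.75, [577.0, -348.0, 68.0]), ([216.0, 202.0], 0.18, [635.0, 19.0, 7.0])]
pocket_red [([200.0, 225.0], 0.7, [619.0, 112.0, 8.0])]
pocket_teal [([243.0, 167.0], 0.92, [660.0, -154.0, 8.0])]
pocket_white [([215.0, 202.0], 0.79, [635.0, 19.0, 7.0])]
pocket_wood [([226.0, 184.0], 0.7, [656.0, -59.0, 11.0])]
black_cap_a [([229.0, 264.0], 0.62, [436.0, 231.0, 84.0])]
1.0
```

View pics/top0.png

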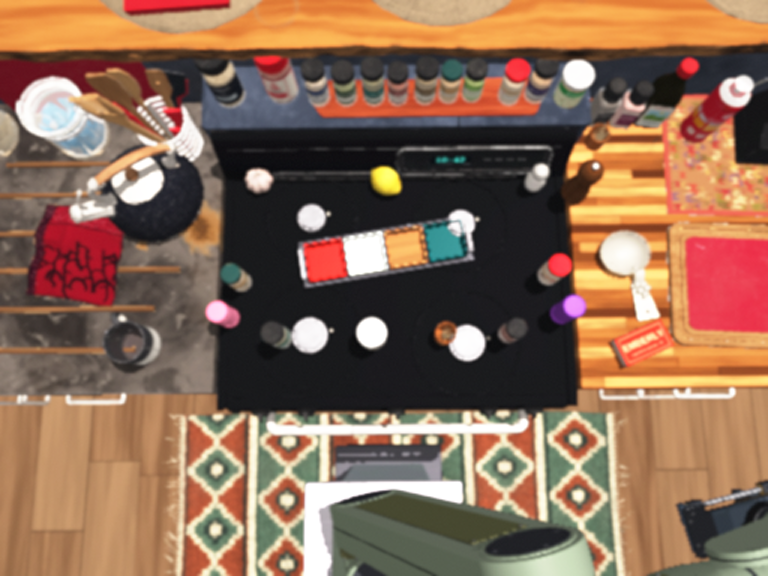

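View pics/scene0.png

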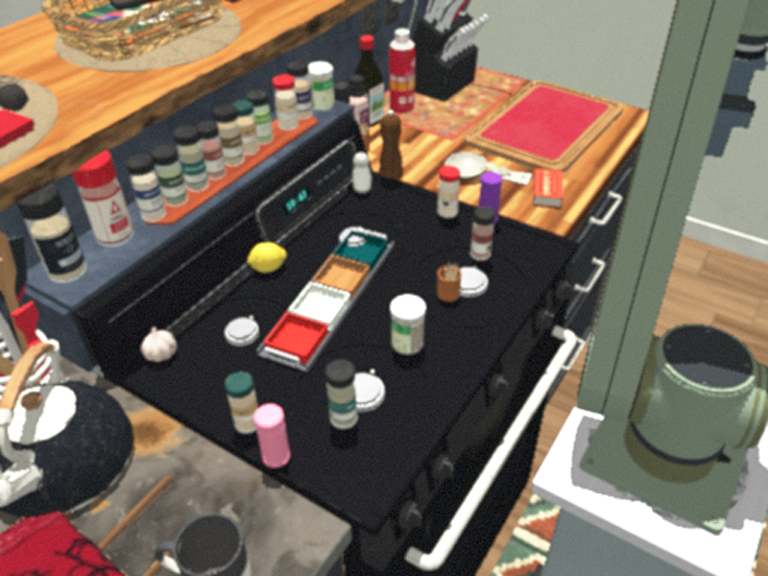

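The top view shows the red cap at (559,265), purple cap (571,305), teal cap (233,275), pink cap (222,313), tub (372,333), cup (445,330) and black caps at (512,328) and (273,335). The caddy runs (322,262) to (446,242), in the order red, white, wood, teal. The scene view agrees. Next I'll measure them precisely from both clouds.

```bash
cat > m.py <<'E'
from h import *
from scipy.optimize import least_squares
D={n:np.load(n+'0.npz') for n in('top','scene')}
A={n:D[n]['P'].reshape(-1,3) for n in D}
for n in A:
    Q=A[n];s=Q[(abs(Q[:,0]-540)<60)&(abs(Q[:,1]+20)<100)];print(n,'cooktop z',np.nanmedian(s[:,2]))
S={'jar_red':(573,-342,22,108),'purple':(497,-370,20,108),'teal':(560,300,20.5,104),'pink':(496,325,20,105),'tub':(445,20,28,92),'cup':(452,-120,22.5,52),'blkA':(447,-240,20.5,108),'blkB':(450,205,22,119)}
for k,(x,y,r,h) in S.items():
    for n in A:
        Q=A[n];s=Q[(np.hypot(Q[:,0]-x,Q[:,1]-y)<50)&(Q[:,2]>20)]
        if len(s)<8: print(k,n,'none',len(s));continue
        zt=np.percentile(s[:,2],97)
        t=s[s[:,2]>zt-6][:,:2]
        c0=t.mean(0)
        b=s[:,:2] # fit: visible points lie on cylinder surface or within top disc
        f=lambda c:np.maximum(np.hypot(*(b-c).T)-r,0)+0.0
        c=least_squares(f,c0,loss='soft_l1',f_scale=2).x
        print(k,n,'ztop %.0f'%zt,'topcentre',c0.round(),'fit',c.round(),len(s))
for n in D:
    P=D[n]['P'];f=cv2.cvtColor(D[n]['f'],cv2.COLOR_RGB2HSV)
    m0=(abs(P[...,0]-635)<75)&(abs(P[...,1]+10)<205)&(P[...,2]>-5)&(P[...,2]<40)
    for k,lo,hi in(('red',(0,150,90),(6,255,255)),('white',(0,0,150),(180,50,255)),('wood',(9,100,90),(22,255,255)),('teal',(80,90,30),(100,255,255))):
        m=(m0&(cv2.inRange(f,lo,hi)>0)).astype(np.uint8)
        nl,lab,st,ce=cv2.connectedComponentsWithStats(m)
        i=1+np.argmax(st[1:,4]);q=P[lab==i]
        rc=cv2.minAreaRect(q[:,:2].astype(np.float32))
        print(n,k,len(q),'mean',q.mean(0).round(),'rect',np.round(rc[0]),np.round(rc[1]),round(rc[2],1),'z',np.percentile(q[:,2],[5,50,95]).round())
E
python3 m.py
```

```text
top cooktop z 0.15826427338765825
scene cooktop z 1.7780488136263557
jar_red top ztop 111 topcentre [ 581. -361.] fit [ 581. -361.] 280
jar_red scene ztop 111 topcentre [ 578. -357.] fit [ 578. -357.] 402
purple top ztop 112 topcentre [ 496. -385.] fit [ 496. -383.] 286
purple scene ztop 111 topcentre [ 495. -381.] fit [ 494. -380.] 335
teal top ztop 107 topcentre [572. 302.] fit [572. 303.] 239
teal scene ztop 107 topcentre [570. 305.] fit [570. 305.] 599
pink top ztop 107 topcentre [496. 326.] fit [495. 326.] 247
pink scene ztop 107 topcentre [493. 330.] fit [493. 329.] 658
tub top ztop 96 topcentre [450.  17.] fit [451.  18.] 317
tub scene ztop 95 topcentre [448.  22.] fit [448.  21.] 705
cup top ztop 67 topcentre [ 454. -140.] fit [ 451. -136.] 116
cup scene ztop 67 topcentre [ 447. -135.] fit [ 451. -132.] 274
blkA top ztop 112 topcentre [ 454. -269.] fit [ 453. -266.] 217
blkA scene ztop 111 topcentre [ 453. -265.] fit [ 452. -264.] 419
blkB top ztop 123 topcentre [450. 212.] fit [450. 211.] 268
blkB scene ztop 122 topcentre [448. 216.] fit [448. 216.] 760
top red 666 mean [618. 120.  10.] rect [619. 120.] [89. 83.] 8.6 z [ 2.  8. 26.]
top white 738 mean [633.  33.  10.] rect [633.  33.] [91. 91.] 8.7 z [ 2.  7. 27.]
top wood 678 mean [646. -56.  10.] rect [647. -56.] [89. 87.] 9.4 z [ 3.  8. 26.]
top teal 531 mean [ 654. -138.   10.] rect [ 657. -143.] [82. 86.] 8.8 z [ 3.  8. 27.]
scene red 818 mean [620. 116.  14.] rect [625. 114.] [106. 104.] 8.3 z [ 5. 10. 28.]
scene white 778 mean [633.  26.  14.] rect [639.  30.] [111. 101.] 3.8 z [ 5. 11. 28.]
scene wood 618 mean [649. -63.  14.] rect [652. -54.] [104.  98.] 10.3 z [ 6. 11. 28.]
scene teal 391 mean [ 653. -147.   14.] rect [ 659. -139.] [92. 87.] 9.2 z [ 6. 11. 28.]
```

```bash
python3 -c "
from h import *
s=env.state();print(s['ee_pos'],s['ee_rot'],s['gripper_width'],rot(s['ee_rot']).round(2))"
```

```text
[ 133.22697347 -559.36246426  187.17704847] [ 1.79995598e+02 -2.15525889e-04  1.33965120e+01] 91.10568042799547 [[ 0.97  0.23  0.  ]
 [ 0.23 -0.97 -0.  ]
 [ 0.    0.   -1.  ]]
```

Request:
move_arm --plan '[[[2, 4, 0], 8, 0], [[2, 4, 0], 8, 0], [[2, 4, 0], 8, 0], [[2, 4, 0], 8, 0], [[2, 4, 0], 8, 0]]' --squeeze 15

```text
time_s: 1.5
ee_pos: [233.7, -357.8, 187.3]
ee_rot: [180.0, -0.0, 53.7]
force: [0.5, -0.2, 0.7]
gripper_width: 91.2
gripper_force: 0.0
```

Request:
move_arm --plan '[[[3.1, 3.2, 0], -6.4, 0], [[3.1, 3.2, 0], -6.4, 0], [[3.1, 3.2, 0], -6.4, 0], [[3.1, 3.2, 0], -6.4, 0], [[3.1, 3.2, 0], -6.4, 0]]'

```text
time_s: 2.0
ee_pos: [389.3, -197.9, 187.5]
ee_rot: [179.9, -0.0, 21.1]
force: [0.9, -0.1, 1.2]
gripper_width: 91.2
gripper_force: 0.0
```

Request:
move_arm --plan '[[[3.1, 3.2, 0], -6.4, 0], [[3.1, 3.2, 0], -6.4, 0], [[0, 0, 0], 0, 0], [[0, 0, 0], 0, 0]]'

```text
time_s: 2.4
ee_pos: [450.2, -134.9, 187.0]
ee_rot: [180.0, 0.1, 8.8]
force: [-0.1, -0.4, 0.6]
gripper_width: 91.0
gripper_force: 0.0
```

```bash
python3 - <<'E'
from h import *
p=env.grab_frame('wrist');save(p,'w1.png');P=cloud(p).reshape(-1,3)
s=P[(np.hypot(P[:,0]-451,P[:,1]+134)<45)]
for a,b in((10,25),(25,40),(40,56)):
    t=s[(s[:,2]>a)&(s[:,2]<b)];print(a,len(t),t.mean(0).round(),t.min(0).round(),t.max(0).round())
print(env.state()['ee_pos'])
E
```

```text
10 780 [ 443. -160.   16.] [ 413. -179.   10.] [ 474. -115.   25.]
25 199 [ 452. -133.   33.] [ 433. -151.   25.] [ 474. -112.   40.]
40 593 [ 452. -133.   50.] [ 430. -155.   40.] [ 474. -111.   56.]
[ 449.65770667 -135.54963622  187.01234121]
```

View pics/w1.png

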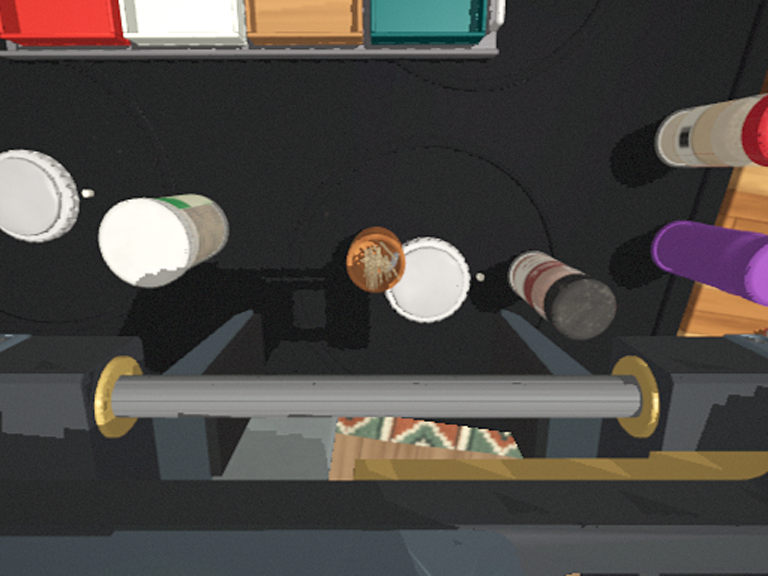

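The wrist view shows the cup at (376,262) right against a raised white lid at (428,280). I'll turn the tool 90° so the fingers close along x and clear the lid.

Request:
move_arm --plan '[[[0.2, 0.2, 0], 8.2, 0], [[0, 0, 0], 8.2, 0], [[0, 0, 0], 8.2, 0], [[0, 0, 0], 8.2, 0], [[0, 0, 0], 8.2, 0]]'

```text
time_s: 2.95
ee_pos: [451.0, -134.8, 187.3]
ee_rot: [180.0, 0.0, 49.8]
force: [-0.3, -0.1, -0.2]
gripper_width: 91.2
gripper_force: 0.0
```

Request:
move_arm --plan '[[[0, 0, 0], 8.2, 0], [[0, 0, 0], 8.2, 0], [[0, 0, -1], 8.2, 0], [[0, 0, -2], 8.2, 0], [[0, 0, -3], 8.2, 0]]'

```text
time_s: 3.45
ee_pos: [452.4, -135.3, 128.1]
ee_rot: [179.8, 0.1, 90.8]
force: [-1.2, 0.2, -0.5]
gripper_width: 91.2
gripper_force: 0.0
```

Request:
move_arm --plan '[[[0, 0, -3], 8.2, 0], [[0, 0, -3], 0, 0], [[0, 0, -2.5], 0, 0], [[0, 0, -1], 0, 0], [[0, 0, 0], 0, 0]]'

```text
time_s: 3.95
ee_pos: [450.7, -134.1, 31.4]
ee_rot: [-179.9, -0.1, 98.7]
force: [-0.3, 0.1, 0.2]
gripper_width: 91.3
gripper_force: 0.0
```

Request:
move_arm --plan '[[[0, 0, -0.9], 0, 0], [[0, 0, 0], 0, 0.7], [[0, 0, 0], 0, 0.7], [[0, 0, 0], 0, 0.7], [[0, 0, 0], 0, 0.7]]'

```text
time_s: 4.45
ee_pos: [452.6, -133.4, 23.7]
ee_rot: [179.9, 0.0, 98.8]
force: [0.2, 0.6, -0.6]
gripper_width: 62.0
gripper_force: 0.0
```

Request:
move_arm --plan '[[[0, 0, 0], 0, 0.7], [[0, 0, 0], 0, 0.7], [[0, 0, 0], 0, 0.7]]'

```text
time_s: 4.75
ee_pos: [452.4, -133.4, 23.3]
ee_rot: [180.0, 0.0, 98.8]
force: [1.3, -0.7, 0.1]
gripper_width: 41.7
gripper_force: 15.0
```

Request:
move_arm --plan '[[[0, 0, 1], 0, 0.7], [[0, 0, 3], 0, 0.7], [[0, 0, 4], 0, 0.7], [[3, 1.2, 1], 0, 0.7], [[4, 1.6, 0], 0, 0.7]]'

```text
time_s: 5.25
ee_pos: [523.4, -106.0, 116.8]
ee_rot: [179.7, 0.1, 98.7]
force: [0.5, -0.8, -0.6]
gripper_width: 41.7
gripper_force: 15.0
```

Request:
move_arm --plan '[[[4, 1.6, 0], 0, 0.7], [[4, 1.6, 0], 0, 0.7], [[3, 1.2, 0], 0, 0.7], [[1.4, 0.6, 0], 0, 0.7], [[0, 0, 0], 0, 0.7]]'

```text
time_s: 5.75
ee_pos: [647.8, -54.4, 113.1]
ee_rot: [180.0, -0.0, 98.9]
force: [-0.6, 0.3, -1.2]
gripper_width: 41.2
gripper_force: 15.0
```

```bash
python3 - <<'E'
from h import *
p=env.grab_frame('scene');save(p,'s1.png');s=env.state();print(s['ee_pos'],s['gripper_width'])
E
```

```text
[646.16463244 -55.05441019 113.03993885] 41.56429876759514
```

View pics/s1.png

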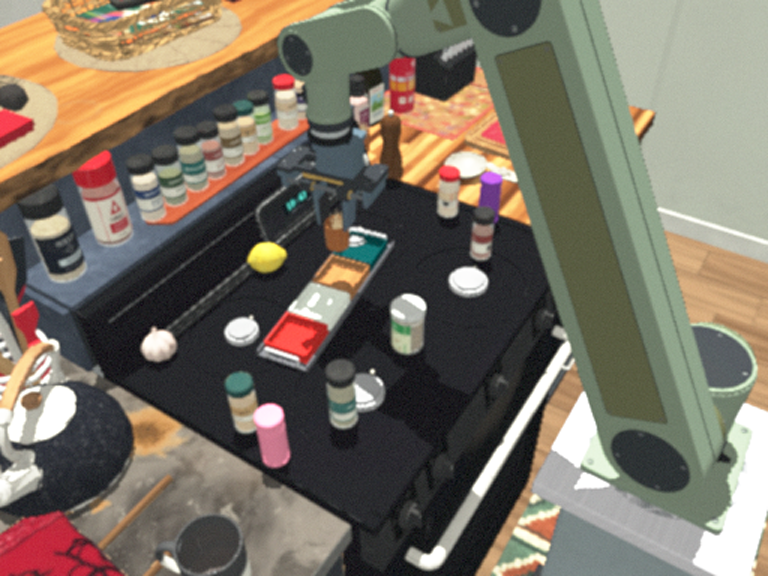

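The cup hangs upright at (337,230) above the wood pocket at (342,272). Before lowering it, I'll check clearance to the back panel.

```bash
python3 - <<'E'
from h import *
P=np.load('top0.npz')['P'].reshape(-1,3)
for x in range(690,820,15):
    m=(abs(P[:,0]-x)<8)&(abs(P[:,1]+10)<180);print(x,np.nanpercentile(P[m,2],[5,50,98]).round())
E
```

```text
690 [-4.  6. 27.]
705 [-5.  2. 23.]
720 [-5.  0. 19.]
735 [-6. -0. 18.]
750 [-5. -1.  6.]
765 [-6. -0. 46.]
780 [-5.  0. 55.]
795 [-5.  1. 56.]
810 [-0. 30. 55.]
```

Clear. Lower and release.

Request:
move_arm --plan '[[[0, 0, -3], 0, 0.7], [[0, 0, -2.5], 0, 0.7], [[0, 0, -1.5], 0, 0.7], [[0, 0, -0.8], 0, 0.7], [[0, 0, -0.3], 0, 0.7]]'

```text
time_s: 6.3
ee_pos: [645.0, -55.8, 31.9]
ee_rot: [-179.9, -0.0, 98.8]
force: [0.4, -0.3, -0.7]
gripper_width: 41.3
gripper_force: 15.1
```

Request:
move_arm --plan '[[[0, 0, 0], 0, 0.7], [[0, 0, 0], 0, 0.7]]'

```text
time_s: 6.5
ee_pos: [646.7, -55.6, 33.3]
ee_rot: [179.9, 0.0, 98.8]
force: [0.2, -0.6, -0.5]
gripper_width: 41.9
gripper_force: 15.1
```

Request:
move_arm --plan '[[[0, 0, -0.2], 0, 0.7], [[0, 0, 0], 0, 0.3], [[0, 0, 0], 0, 0.3], [[0, 0, 0], 0, 0.3], [[0, 0, 0], 0, 0.3]]'

```text
time_s: 7.0
ee_pos: [646.3, -55.4, 30.3]
ee_rot: [180.0, 0.0, 98.8]
force: [0.3, -0.9, -0.6]
gripper_width: 63.5
gripper_force: 0.0
```

Request:
move_arm --plan '[[[0, 0, 1.5], 0, 0.3], [[0, 0, 3], 0, 0.3], [[0, 0, 4], 0, 0], [[0, 0, 2.5], 0, 0], [[-4, 1.5, 0], 0, 0]]'

```text
time_s: 7.5
ee_pos: [613.0, -41.8, 144.7]
ee_rot: [179.2, 0.2, 98.7]
force: [-0.7, 0.5, -0.0]
gripper_width: 85.1
gripper_force: 0.0
```

Request:
move_arm --plan '[[[-4.4, 1.7, 0], 0, 0], [[-4.4, 1.7, 0], 0, 0], [[-4.4, 1.7, 0], 0, 0], [[-2.5, 0.9, 0], 0, 0], [[0, 0, 0], 0, 0]]'

```text
time_s: 8.0
ee_pos: [445.5, 20.5, 140.4]
ee_rot: [-179.9, -0.0, 98.9]
force: [0.2, 0.5, 0.0]
gripper_width: 91.5
gripper_force: 0.0
```

```bash
python3 - <<'E'
from h import *
p=env.grab_frame('wrist');P=cloud(p).reshape(-1,3)
s=P[(np.hypot(P[:,0]-449,P[:,1]-19)<50)&(P[:,2]>84)]
print('tub',np.percentile(s,[1,50,99],axis=0).round())
p=env.grab_frame('top');save(p,'t1.png');P=cloud(p).reshape(-1,3);s=P[(np.hypot(P[:,0]-646,P[:,1]+55)<38)&(P[:,2]>32)]
print('cup',len(s),np.percentile(s,[2,50,98],axis=0).round());print(env.state()['ee_pos'])
E
```

```text
tub [[404.   3.  91.]
 [449.  46. 283.]
 [493.  58. 296.]]
cup 129 [[625. -76.  34.]
 [644. -57.  55.]
 [668. -35.  77.]]
[449.74545945  19.73449352 140.80879005]
```

View pics/t1.png

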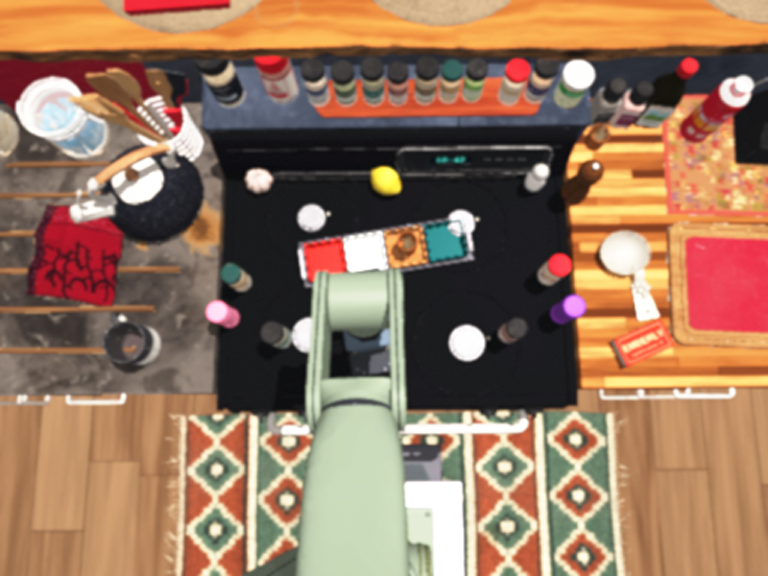

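The cup stands in the wood pocket at (405,246). Next is the tub.

Request:
move_arm --plan '[[[0, 0, -3], 0, 0], [[0, 0, -3], 0, 0], [[0, 0, -3], 0, 0], [[0, 0, -1.5], 0, 0], [[0, 0, -0.8], 0, 0]]'

```text
time_s: 8.6
ee_pos: [449.8, 19.2, 25.6]
ee_rot: [-179.9, -0.0, 98.8]
force: [0.0, -0.6, -0.7]
gripper_width: 91.1
gripper_force: 0.0
```

Request:
move_arm --plan '[[[0, 0, 0], 0, 0.55], [[0, 0, 0], 0, 0.55], [[0, 0, 0], 0, 0.55], [[0, 0, 0], 0, 0.55], [[0, 0, 0], 0, 0.55]]'

```text
time_s: 9.1
ee_pos: [449.8, 19.6, 27.8]
ee_rot: [179.9, 0.0, 98.8]
force: [-0.2, 0.6, 0.6]
gripper_width: 54.4
gripper_force: 15.0
```

Request:
move_arm --plan '[[[0, 0, 0], 0, 0.55]]'

```text
time_s: 9.2
ee_pos: [449.8, 19.7, 27.8]
ee_rot: [179.9, 0.0, 98.8]
force: [0.1, 0.1, 2.8]
gripper_width: 54.8
gripper_force: 15.0
```

Request:
move_arm --plan '[[[0, 0, 1], 0, 0.55], [[0, 0, 3], 0, 0.55], [[0, 0, 4], 0, 0.55], [[3, 0.2, 1], 0, 0.55], [[4, 0.3, 0], 0, 0.55]]'

```text
time_s: 9.7
ee_pos: [520.1, 24.7, 120.7]
ee_rot: [179.7, 0.0, 98.8]
force: [0.7, -0.6, -1.6]
gripper_width: 54.5
gripper_force: 15.0
```

Request:
move_arm --plan '[[[4, 0.3, 0], 0, 0.55], [[4, 0.3, 0], 0, 0.55], [[2.3, 0.2, 0], 0, 0.55], [[1, 0, 0], 0, 0.55], [[0, 0, 0], 0, 0.55]]'

```text
time_s: 10.2
ee_pos: [632.4, 32.6, 116.9]
ee_rot: [-180.0, -0.0, 98.8]
force: [0.4, 0.5, -1.2]
gripper_width: 54.7
gripper_force: 15.0
```

Request:
move_arm --plan '[[[0, 0, -3], 0, 0.55], [[0, 0, -2.5], 0, 0.55], [[0, 0, -1.5], 0, 0.55], [[0, 0, -0.8], 0, 0.55], [[0, 0, 0], 0, 0.55]]'

```text
time_s: 10.7
ee_pos: [630.4, 32.5, 38.6]
ee_rot: [-179.8, -0.0, 98.8]
force: [-0.9, -0.3, -1.6]
gripper_width: 54.7
gripper_force: 15.0
```

Request:
move_arm --plan '[[[0, 0, -0.3], 0, 0.55], [[0, 0, 0], 0, 0.55]]'

```text
time_s: 10.9
ee_pos: [632.4, 32.6, 37.0]
ee_rot: [179.9, 0.0, 98.8]
force: [0.0, 0.1, -1.3]
gripper_width: 54.7
gripper_force: 15.0
```

Request:
move_arm --plan '[[[0, 0, -0.2], 0, 0.55], [[0, 0, 0], 0, 0.18], [[0, 0, 0], 0, 0.18], [[0, 0, 0], 0, 0.18], [[0, 0, 0], 0, 0.18]]'

```text
time_s: 11.4
ee_pos: [632.4, 32.6, 34.4]
ee_rot: [180.0, 0.0, 98.8]
force: [0.1, 0.0, 1.1]
gripper_width: 74.9
gripper_force: 0.0
```

Request:
move_arm --plan '[[[0, 0, 1.5], 0, 0.18], [[0, 0, 3], 0, 0.18], [[0, 0, 4], 0, 0], [[0, 0, 4], 0, 0], [[0, 0, 2.5], -8.2, 0]]'

```text
time_s: 11.9
ee_pos: [633.4, 32.7, 187.8]
ee_rot: [179.7, -0.0, 90.4]
force: [0.5, -0.4, 0.0]
gripper_width: 91.0
gripper_force: 0.0
```

Request:
move_arm --plan '[[[-0.6, 2.7, 0], -8.2, 0], [[-0.6, 2.7, 0], -8.2, 0], [[-0.6, 2.7, 0], -8.2, 0], [[-0.6, 2.7, 0], -8.2, 0], [[-0.6, 2.7, 0], -8.2, 0]]'

```text
time_s: 12.4
ee_pos: [601.8, 168.7, 184.3]
ee_rot: [180.0, -0.0, 49.2]
force: [0.7, 0.5, -0.1]
gripper_width: 91.5
gripper_force: 0.0
```

Request:
move_arm --plan '[[[-0.6, 2.7, 0], -8.2, 0], [[-0.6, 2.7, 0], -8.2, 0], [[-0.6, 2.7, 0], -8.2, 0], [[-0.6, 2.7, 0], -8.2, 0], [[-0.6, 2.7, 0], -8.2, 0]]'

```text
time_s: 12.9
ee_pos: [571.8, 303.7, 184.2]
ee_rot: [180.0, -0.0, 8.3]
force: [-0.1, 0.5, -0.3]
gripper_width: 91.0
gripper_force: 0.0
```

```bash
python3 - <<'E'
from h import *
P=np.load('top0.npz')['P'].reshape(-1,3)
for y in range(340,430,15):
    m=(abs(P[:,1]-y)<8)&(abs(P[:,0]-571)<45);print(y,np.nanpercentile(P[m,2],[5,50,98]).round())
p=env.grab_frame('wrist');save(p,'w2.png');P=cloud(p).reshape(-1,3)
s=P[(np.hypot(P[:,0]-571,P[:,1]-304)<45)&(P[:,2]<108)]
for a,b in((15,50),(50,85),(85,108)):
    t=s[(s[:,2]>a)&(s[:,2]<b)];print(a,len(t),np.percentile(t,[2,50,98],axis=0).round().tolist())
print(env.state()['ee_pos'],env.state()['ee_rot'])
p=env.grab_frame('scene');save(p,'s2.png')
E
```

```text
340 [ 0.  5. 11.]
355 [-26.  -5.   5.]
370 [-5. -0.  5.]
385 [-5. -0.  6.]
400 [-4. -0.  5.]
415 [-5. -0.  5.]
15 141 [[578.0, 287.0, 17.0], [589.0, 307.0, 31.0], [592.0, 324.0, 49.0]]
50 175 [[579.0, 289.0, 51.0], [589.0, 308.0, 73.0], [592.0, 323.0, 80.0]]
85 1480 [[554.0, 287.0, 93.0], [573.0, 305.0, 104.0], [591.0, 323.0, 106.0]]
[570.73282931 308.18397637 184.08269931] [-1.79779261e+02  4.60468996e-03  8.14401814e+00]
```

View pics/w2.png

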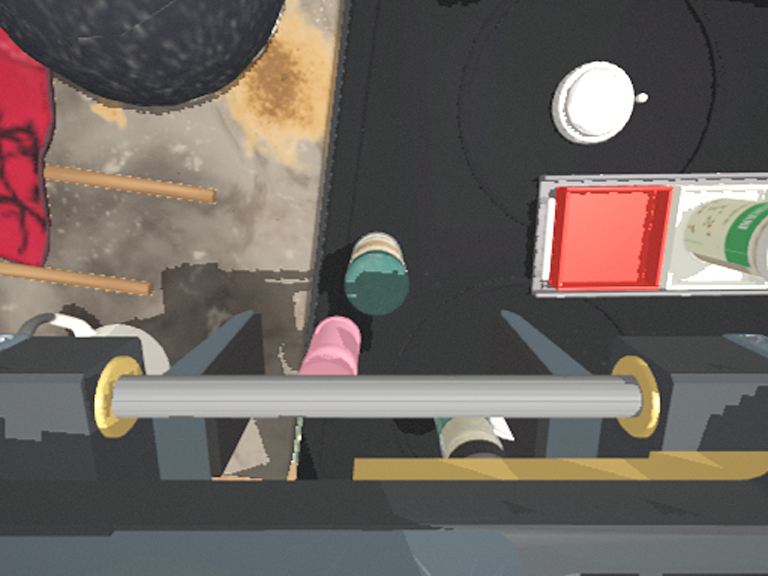

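View pics/s2.png

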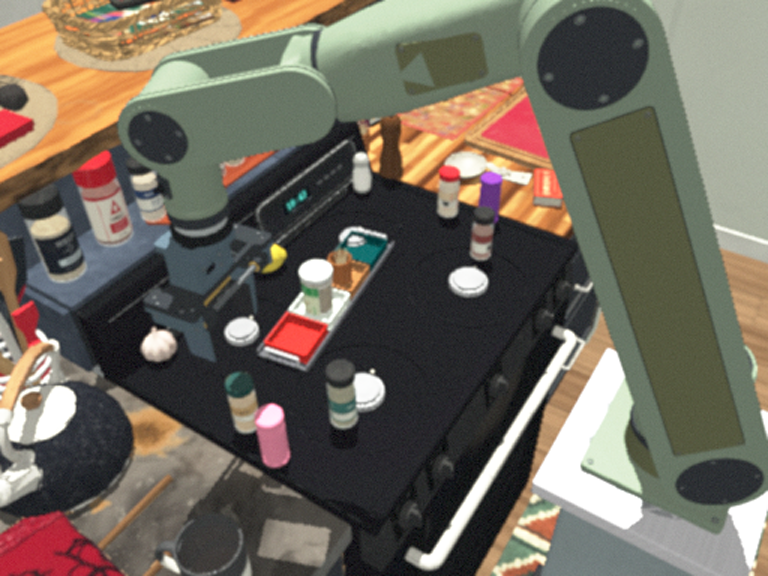

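The wrist view shows the teal cap at (378,285) with the pink one at (330,345), clear of the finger lines. The scene view shows the tub upright in the white pocket at (316,288). I'll go down to the teal jar.

Request:
move_arm --plan '[[[0, -0.1, 0], 0, 0], [[0, 0, -2], 0, 0], [[0, 0, -2], 0, 0], [[0, 0, 0], 0, 0], [[0, 0, 0], 0, 0]]'

```text
time_s: 13.5
ee_pos: [572.6, 300.6, 144.4]
ee_rot: [180.0, 0.0, 8.6]
force: [-0.1, 0.8, 0.4]
gripper_width: 91.2
gripper_force: 0.0
```

Request:
move_arm --plan '[[[0, 0.3, -3], 0, 0], [[0, 0, -3], 0, 0], [[0, 0, -2], 0, 0], [[0, 0, -1.4], 0, 0], [[0, 0, 0], 0, 0]]'

```text
time_s: 14.0
ee_pos: [571.8, 304.0, 49.2]
ee_rot: [180.0, 0.1, 8.6]
force: [-0.4, -0.8, 0.2]
gripper_width: 91.3
gripper_force: 0.0
```

Request:
move_arm --plan '[[[0, 0, 0], 0, 0.7], [[0, 0, 0], 0, 0.7], [[0, 0, 0], 0, 0.7], [[0, 0, 0], 0, 0.7], [[0, 0, 0], 0, 0.7]]'

```text
time_s: 14.5
ee_pos: [572.4, 304.8, 50.7]
ee_rot: [-180.0, -0.0, 8.6]
force: [0.0, -1.0, -0.3]
gripper_width: 54.0
gripper_force: 0.0
```

Request:
move_arm --plan '[[[0, 0, 0], 0, 0.7], [[0, 0, 0], 0, 0.7], [[0, 0, 0], 0, 0.7]]'

```text
time_s: 14.8
ee_pos: [572.3, 304.6, 50.3]
ee_rot: [180.0, -0.0, 8.6]
force: [0.2, -0.6, 0.8]
gripper_width: 40.8
gripper_force: 15.0
```

Request:
move_arm --plan '[[[0, 0, 1], 0, 0.7], [[0, 0, 3], 0, 0.7], [[0, 0, 4], 0, 0.7], [[0, 0, 3], 0, 0.7], [[0.5, -2.4, 2], 0, 0.7]]'

```text
time_s: 15.3
ee_pos: [577.7, 283.2, 183.5]
ee_rot: [-179.8, -0.2, 8.8]
force: [1.6, -0.4, -1.7]
gripper_width: 40.3
gripper_force: 15.0
```

Request:
move_arm --plan '[[[0.8, -4.2, 0], 0, 0.7], [[0.8, -4.2, 0], 0, 0.7], [[0.8, -4.2, 0], 0, 0.7], [[0.8, -4.2, 0], 0, 0.7], [[0.8, -4.2, 0], 0, 0.7]]'

```text
time_s: 15.8
ee_pos: [617.2, 69.0, 180.8]
ee_rot: [180.0, -0.0, 8.6]
force: [0.0, -0.2, -0.9]
gripper_width: 40.8
gripper_force: 15.0
```

Request:
move_arm --plan '[[[0.8, -4.2, 0], 0, 0.7], [[0.8, -4.2, 0], 0, 0.7], [[0.8, -4.2, 0], 0, 0.7], [[0.8, -4.2, 0], 0, 0.7], [[0.8, -3.5, 0], 0, 0.7]]'

```text
time_s: 16.3
ee_pos: [657.2, -134.7, 180.7]
ee_rot: [180.0, -0.0, 8.5]
force: [1.4, 0.2, -1.7]
gripper_width: 40.7
gripper_force: 15.0
```

Request:
move_arm --plan '[[[0.2, -1, 0], 0, 0.7], [[0, 0, 0], 0, 0.7], [[0, 0, 0], 0, 0.7], [[0, 0, 0], 0, 0.7]]'

```text
time_s: 16.7
ee_pos: [659.0, -140.7, 180.4]
ee_rot: [-180.0, 0.0, 8.7]
force: [-0.1, 0.7, -1.7]
gripper_width: 40.9
gripper_force: 15.0
```

```bash
python3 - <<'E'
from h import *
p=env.grab_frame('wrist');save(p,'w3.png');P=cloud(p);f=cv2.cvtColor(p['frame'],cv2.COLOR_RGB2HSV)
m=(cv2.inRange(f,(80,90,30),(100,255,255))>0)&(P[...,2]<35)&(P[...,2]>-5)
q=P[m];rc=cv2.minAreaRect(q[:,:2].astype(np.float32));print(rc,env.state()['ee_pos'])
E
```

```text
((653.8318481445312, -140.945068359375), (87.51477813720703, 84.74752807617188), 8.842031478881836) [ 659.0711472  -140.67613589  180.458292  ]
```

View pics/w3.png

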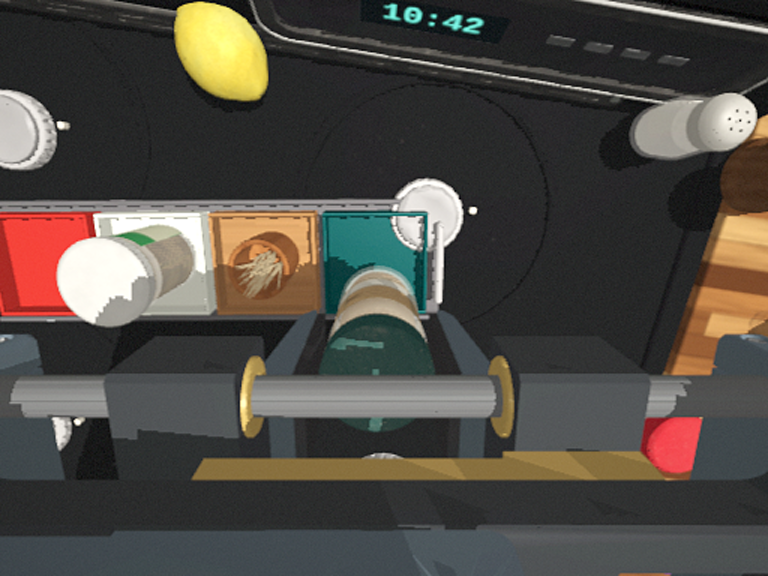

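The teal pocket is at (375,262). A white lid covers its back-right corner at (428,213), so I'll set the jar a few mm to the front and left of centre.

Request:
move_arm --plan '[[[-0.9, 0.5, -2], 0, 0.7], [[0, 0, -3], 0, 0.7], [[0, 0, -3], 0, 0.7], [[0, 0, -2], 0, 0.7], [[0, 0, -1], 0, 0.7]]'

```text
time_s: 17.25
ee_pos: [648.9, -135.8, 68.2]
ee_rot: [-179.9, 0.2, 8.7]
force: [-0.3, 0.3, -1.1]
gripper_width: 40.8
gripper_force: 15.0
```

Request:
move_arm --plan '[[[0, 0, -0.7], 0, 0.7], [[0, 0, -0.4], 0, 0.7], [[0, 0, 0], 0, 0.7]]'

```text
time_s: 17.55
ee_pos: [650.6, -137.2, 59.6]
ee_rot: [180.0, -0.0, 8.6]
force: [-0.3, 0.1, -1.7]
gripper_width: 40.6
gripper_force: 15.0
```

Request:
move_arm --plan '[[[0, 0, -0.3], 0, 0.7], [[0, 0, 0], 0, 0.32], [[0, 0, 0], 0, 0.32], [[0, 0, 0], 0, 0.32], [[0, 0, 0], 0, 0.32]]'

```text
time_s: 18.05
ee_pos: [650.4, -137.5, 56.5]
ee_rot: [180.0, -0.0, 8.6]
force: [0.5, -0.1, -0.4]
gripper_width: 62.2
gripper_force: 0.0
```

Request:
move_arm --plan '[[[0, 0, 1.5], 0, 0.32], [[0, 0, 3], 0, 0.32], [[0, 0, 4], 0, 0.32], [[0, 0, 4], 0, 0], [[-0.7, -2.2, 0.5], 0, 0]]'

```text
time_s: 18.55
ee_pos: [646.9, -158.2, 192.8]
ee_rot: [179.8, -0.6, 8.8]
force: [-0.3, -0.9, 0.3]
gripper_width: 75.2
gripper_force: 0.0
```

Request:
move_arm --plan '[[[-1.3, -4, 0], 0, 0], [[-1.3, -4, 0], 0, 0], [[-1.3, -4, 0], 0, 0], [[-1.3, -4, 0], 0, 0], [[-1.3, -4, 0], 0, 0]]'

```text
time_s: 19.05
ee_pos: [577.5, -360.9, 186.4]
ee_rot: [180.0, -0.0, 8.6]
force: [0.6, -0.5, -0.2]
gripper_width: 90.9
gripper_force: 0.0
```

Request:
move_arm --plan '[[[0, 0, 0], 0, 0], [[0, 0, 0], 0, 0], [[0, 0, 0], 0, 0]]'

```text
time_s: 19.35
ee_pos: [578.5, -358.4, 186.2]
ee_rot: [-180.0, -0.0, 8.6]
force: [0.7, 0.1, 0.3]
gripper_width: 91.2
gripper_force: 0.0
```

```bash
python3 - <<'E'
from h import *
p=env.grab_frame('wrist');save(p,'w4.png');P=cloud(p).reshape(-1,3)
s=P[(np.hypot(P[:,0]-579,P[:,1]+359)<45)&(P[:,2]<114)]
for a,b in((15,50),(50,85),(90,114)):
    t=s[(s[:,2]>a)&(s[:,2]<b)];print(a,len(t),np.percentile(t,[2,50,98],axis=0).round().tolist())
P=np.load('top0.npz')['P'].reshape(-1,3)
m=(abs(P[:,1]+420)<38)&(abs(P[:,0]-579)<50);print('right',np.nanpercentile(P[m,2],[50,99]))
print(env.state()['ee_pos'])
E
```

```text
15 142 [[586.0, -378.0, 17.0], [599.0, -356.0, 31.0], [602.0, -340.0, 50.0]]
50 188 [[589.0, -377.0, 51.0], [600.0, -357.0, 75.0], [602.0, -340.0, 84.0]]
90 1758 [[561.0, -380.0, 97.0], [582.0, -360.0, 108.0], [602.0, -341.0, 110.0]]
right [0.66550788 9.81413354]
[ 578.72917787 -358.11668895  186.27995662]
```

View pics/w4.png

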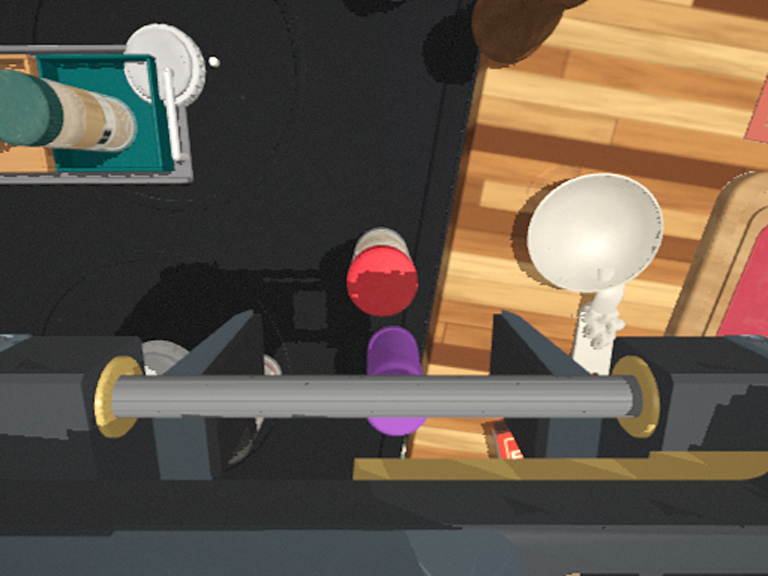

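The red cap at (382,280) is between the fingers, with the purple one at (393,370) outside. The teal jar stands in its pocket at (110,125). I'll go down to the red jar.

Request:
move_arm --plan '[[[0.3, -0.1, -3], 0, 0], [[0, 0, -4], 0, 0], [[0, 0, -3.5], 0, 0], [[0, 0, -2], 0, 0], [[0, 0, -1.1], 0, 0]]'

```text
time_s: 19.9
ee_pos: [580.8, -358.2, 47.9]
ee_rot: [-179.9, 0.2, 8.7]
force: [0.1, -0.4, 0.8]
gripper_width: 91.2
gripper_force: 0.0
```

Request:
move_arm --plan '[[[0, 0, 0], 0, 0], [[0, 0, 0], 0, 0.7], [[0, 0, 0], 0, 0.7], [[0, 0, 0], 0, 0.7], [[0, 0, 0], 0, 0.7]]'

```text
time_s: 20.4
ee_pos: [581.6, -360.7, 51.2]
ee_rot: [179.9, -0.1, 8.6]
force: [0.0, -0.4, 0.5]
gripper_width: 62.4
gripper_force: 0.0
```

Request:
move_arm --plan '[[[0, 0, 0], 0, 0.7], [[0, 0, 0], 0, 0.7], [[0, 0, 0], 0, 0.7], [[0, 0, 0], 0, 0.7]]'

```text
time_s: 20.8
ee_pos: [581.3, -360.5, 50.3]
ee_rot: [180.0, -0.0, 8.6]
force: [0.5, -0.3, 1.2]
gripper_width: 44.1
gripper_force: 15.0
```

Request:
move_arm --plan '[[[0, 0, 1], 0, 0.7], [[0, 0, 3], 0, 0.7], [[0, 0, 4], 0, 0.7], [[0, 0, 4], 0, 0.7], [[0.2, 2.4, 2], 0, 0.7]]'

```text
time_s: 21.3
ee_pos: [584.3, -339.4, 194.7]
ee_rot: [179.7, -0.3, 8.4]
force: [-0.3, 0.4, -1.0]
gripper_width: 44.2
gripper_force: 15.0
```

Request:
move_arm --plan '[[[0.3, 4.2, 0], 0, 0.7], [[0.3, 4.2, 0], 0, 0.7], [[0.3, 4.2, 0], 0, 0.7], [[0.4, 4.2, 0], 0, 0.7], [[0.3, 4.2, 0], 0, 0.7]]'

```text
time_s: 21.8
ee_pos: [599.1, -124.7, 190.7]
ee_rot: [180.0, -0.0, 8.6]
force: [0.4, 0.2, -2.6]
gripper_width: 44.2
gripper_force: 15.0
```

Request:
move_arm --plan '[[[0.3, 4.2, 0], 0, 0.7], [[0.3, 4.2, 0], 0, 0.7], [[0.3, 4.2, 0], 0, 0.7], [[0.4, 4.2, 0], 0, 0.7], [[0.4, 4.2, 0], 0, 0.7]]'

```text
time_s: 22.3
ee_pos: [616.0, 85.4, 190.8]
ee_rot: [180.0, -0.0, 8.6]
force: [0.7, -0.3, -1.2]
gripper_width: 44.1
gripper_force: 15.0
```

Request:
move_arm --plan '[[[0.2, 2.4, 0], 0, 0.7], [[0.1, 1.1, 0], 0, 0.7], [[0, 0, 0], 0, 0.7], [[0, 0, 0], 0, 0.7], [[0, 0, 0], 0, 0.7]]'

```text
time_s: 22.8
ee_pos: [619.2, 117.0, 190.3]
ee_rot: [180.0, 0.0, 8.5]
force: [-0.3, 0.8, -1.5]
gripper_width: 44.2
gripper_force: 15.0
```

Request:
move_arm --plan '[[[0, 0.3, -3], 0, 0.7], [[0, 0, -4], 0, 0.7], [[0, 0, -3], 0, 0.7], [[0, 0, -2], 0, 0.7], [[0, 0, -0.7], 0, 0.7]]'

```text
time_s: 23.3
ee_pos: [617.6, 119.9, 60.7]
ee_rot: [180.0, 0.3, 8.5]
force: [-1.3, 0.3, -1.4]
gripper_width: 44.2
gripper_force: 15.0
```

Request:
move_arm --plan '[[[0, 0, -0.3], 0, 0.7], [[0, 0, 0], 0, 0.7], [[0, 0, 0], 0, 0.7]]'

```text
time_s: 23.6
ee_pos: [620.3, 121.5, 61.6]
ee_rot: [180.0, -0.2, 8.6]
force: [0.2, 0.3, -1.1]
gripper_width: 44.4
gripper_force: 15.0
```

Request:
move_arm --plan '[[[0, 0, -0.3], 0, 0.7], [[0, 0, -0.1], 0, 0.7], [[0, 0, 0], 0, 0.7]]'

```text
time_s: 23.9
ee_pos: [619.9, 121.7, 57.3]
ee_rot: [180.0, -0.1, 8.6]
force: [-0.9, 0.0, 3.7]
gripper_width: 44.0
gripper_force: 15.0
```

Request:
move_arm --plan '[[[0, 0, 0], 0, 0.32], [[0, 0, 0], 0, 0.32], [[0, 0, 0], 0, 0.32], [[0, 0, 0], 0, 0.32]]'

```text
time_s: 24.3
ee_pos: [619.1, 121.7, 55.9]
ee_rot: [180.0, 0.0, 8.6]
force: [0.0, -0.1, -0.1]
gripper_width: 61.6
gripper_force: 0.0
```

Request:
move_arm --plan '[[[0, 0, 1.5], 0, 0.32], [[0, 0, 3], 0, 0.32], [[0, 0, 4], 0, 0.32], [[0, 0, 4.5], 0, 0.32], [[-4, 0, 0.5], 0, 0.32]]'

```text
time_s: 24.8
ee_pos: [586.6, 122.5, 197.4]
ee_rot: [-180.0, -0.9, 8.5]
force: [-0.3, -0.4, 1.0]
gripper_width: 62.0
gripper_force: 0.0
```

Request:
move_arm --plan '[[[-4, 0, 1], 0, 0.32], [[-4, 0, 1], 0, 0.32], [[-4, 0, 1], 0, 0.32], [[-4, 0, 0], 0, 0.32], [[0, 0, 0], 0, 0.32]]'

```text
time_s: 25.3
ee_pos: [414.5, 121.3, 221.6]
ee_rot: [-180.0, 0.1, 8.7]
force: [0.6, 0.1, 0.3]
gripper_width: 62.2
gripper_force: 0.0
```

```bash
python3 - <<'E'
from h import *
ps=[env.grab_frame('top'),env.grab_frame('scene')]
for p in ps:
    P=cloud(p).reshape(-1,3)
    for k,x,y,zl,zh in(('red',619,120,80,125),('tub',633,33,70,110),('cup',646,-56,35,65),('teal',657,-142,80,125),('A',452,-265,90,125),('B',449,213,90,135)):
        s=P[(np.hypot(P[:,0]-x,P[:,1]-y)<40)&(P[:,2]>zl)&(P[:,2]<zh)]
        t=s[s[:,2]>s[:,2].max()-8] if len(s) else s
        print(k,len(t),t.mean(0).round(), s[:,2].max().round())
save(ps[1],'s3.png')
E
```

```text
red 94 [620. 120. 116.] 122.0
tub 152 [632.  31. 100.] 106.0
cup 46 [647. -56.  59.] 64.0
teal 111 [ 650. -140.  111.] 117.0
A 100 [ 454. -270.  109.] 115.0<stdin>:8: RuntimeWarning: Mean of empty slice.
  ret = um.true_divide(
Traceback (most recent call last):
ValueError: zero-size array to reduction operation maximum which has no identity
```

The four things measure at their pocket centres and at standing height. Black B is only hidden by the arm in the top view, so I'll look from the scene camera.

```bash
python3 - <<'E'
from h import *
p=env.grab_frame('scene');save(p,'s3.png');P=cloud(p).reshape(-1,3)
for k,x,y,zl,zh in(('red',619,120,80,125),('tub',633,33,70,110),('cup',646,-56,35,65),('teal',652,-140,80,125),('A',452,-265,90,125),('B',449,213,90,135)):
    s=P[(np.hypot(P[:,0]-x,P[:,1]-y)<40)&(P[:,2]>zl)&(P[:,2]<zh)]
    if len(s): t=s[s[:,2]>s[:,2].max()-8];print(k,len(t),t.mean(0).round())
E
```

```text
red 169 [617. 123. 116.]
tub 255 [630.  35. 100.]
cup 45 [645. -45.  60.]
teal 29 [ 660. -129.  111.]
A 102 [ 452. -266.  108.]
B 244 [448. 216. 120.]
```

View pics/s3.png

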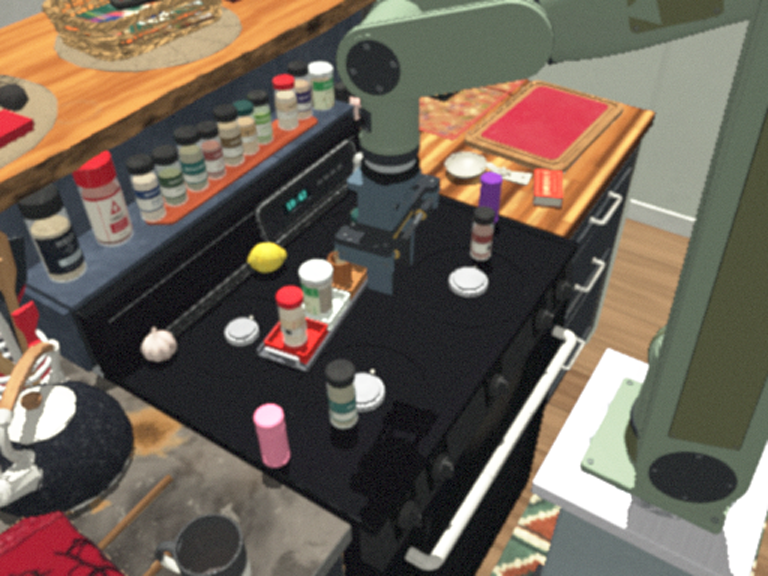

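The picture shows the red jar upright in its pocket at (292,318), the tub at (316,288), and both black-capped jars unmoved at (341,395) and (482,235). The robot touches nothing.

```bash
python3 -c "
from h import *
print(env.job_done())"
```

```text
the job is handed in; nothing more can be done
None
```

The job is handed in: by the last camera measurements, the red jar, teal jar, tub and toothpick cup stand in their own-colour pockets and both black-capped jars are where they started (no verdict was returned).

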